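# Load the instrument cleaner with the forceps

## Task

Pick the forceps out of the bin of mixed instruments, leaving the other things in the bin, and lay them flat on the floor of the instrument cleaner's tank. Then turn the cleaner's selector so that its pointer stands at the mark with two dots.

Things in the scene. Friction and masses are not known exactly. Their poses are not given: they have to be found in the camera images.
- tweezers: steel dissecting forceps, 125 long (own y) x 14 wide (x) x 8 thick (z) mm: two plain steel arms joined at one end, tapering to the other; origin at the centre of the underside. They lie on the bin's floor among other long thin things, about 46 mm from the next one (centre to centre); turned by up to 0.2 rad from the bin's y axis
- bin: fixed open grey box, 220 (x) x 214 (y) x 45 (z) mm, walls 4 mm, inner floor at z = 5 mm; origin at the centre of the underside. Its four instruments lie side by side on the floor, within 0.2 rad of the bin's y axis, near x = -69, -23, 23 and 69 mm in varying order, all centred near y = -12 mm; the pencil lies across their ends
- spatula: thin steel lab spatula, 156 (own y) x 11 x 5 mm, origin at the centre of the underside; stays in the bin
- blue_probe: thin plastic-handled probe, 135 (own y) x 9 x 9 mm, origin at the centre of the underside; stays in the bin
- pen_blue: ballpoint pen, 145 (own y) x 11 x 9 mm, origin at the centre of the underside; stays in the bin
- pencil: pencil, 156 (own y) x 7 x 7 mm, origin at the centre of the underside; it lies on the bin's floor along the bin's +y wall, just beyond the ends of the other instruments; stays in the bin
- cleaner: fixed bench instrument cleaner, 210 (x) x 200 (y) x 72 (z) mm, origin at the centre of the underside. The front 93 mm (own -x) is a flat control deck at z = 72 mm with the selector; behind it is an open dry tank, inside x = -12 to 97, y = -90 to 90, floor at z = 25, rim at z = 72 mm
- tank_floor (a point): centre of the tank's flat floor, axes as the cleaner's; the tank is 109 (x) x 180 (y) mm inside and 47 mm deep
- selector_grip (a point): the selector knob, on its axis, 14 mm above the underside of the knob (which is at the deck): a black bar grip 38 long x 10 wide mm on a disc of 42 mm diameter and 5 mm height; the bar stands up from the disc to 24 mm above the deck. The point's own x axis points along the bar towards the pointer end (white line on that half), z up
- selector (a joint): angle of the selector, rad, growing clockwise as seen from above. The marks stand round the far side (+x) of the knob: 0 a stroke, 0.628 one dot, 1.257 two dots, 1.885 three dots; end stops 0.12 beyond the first and last. It turns against an even friction of about 0.03 N m and stays where it is left; it may start anywhere from the stroke to one dot
Not all that is in view belongs to the job. Leave any pink look-alike of the pen_blue alone.

How it is judged (in metres and radians):
On the way, in this order (a step that is already met when the one before it is completed fails the run):
1. the forceps lie flat on the tank floor, let go (horizontal distance between tweezers and tank_floor below 0.06 m and z of tweezers in the frame of tank_floor between -0.005 and 0.012 m and angle between tweezers's own y axis and vertical between 1.45 and 1.69 rad and contact force between the fingers and tweezers below 0.05 N and linear speed of tweezers below 0.03 m/s), for 0.2 s.
2. the selector points at two dots (value of joint selector between 1.057 and 1.457 rad), for 0.2 s.
At the end, for the whole second after the job is handed in: Forceps at rest, level within 7 degrees, on the tank floor (12 mm), centre within 60 mm of its middle; selector within 0.2 rad of two dots (1.257); spatula, probe, pen and pencil still in the bin (centres inside its walls, lower than 60 mm) (all of step 2 and horizontal distance between tweezers and tank_floor below 0.06 m and z of tweezers in the frame of tank_floor between -0.005 and 0.012 m and angle between tweezers's own y axis and vertical between 1.45 and 1.69 rad and linear speed of tweezers below 0.03 m/s and x of spatula in the frame of bin between -0.106 and 0.106 m and y of spatula in the frame of bin between -0.103 and 0.103 m and z of each of spatula, blue_probe, pen_blue, pencil in the frame of bin below 0.06 m and x of blue_probe in the frame of bin between -0.106 and 0.106 m and y of blue_probe in the frame of bin between -0.103 and 0.103 m and x of pen_blue in the frame of bin between -0.106 and 0.106 m and y of pen_blue in the frame of bin between -0.103 and 0.103 m and x of pencil in the frame of bin between -0.106 and 0.106 m and y of pencil in the frame of bin between -0.103 and 0.103 m); the robot touches nothing.
It also fails if it takes over 58 s, if anything falls off the work surface, if the arm or the gripper's body presses on something with over 40 N, if the wrist force passes 120 N, or if a joint passes its speed limit or range.

## Robot

A 7-joint arm with a two-finger parallel gripper is mounted at the origin on a cart in front of the work surface, level with it; the furniture and walls round the work are solid. World frame = base frame: x ahead of the robot, y to its left, z up, the work surface at z = 0. Lengths are in mm, angles in rad, forces in N, time in s.
With the tool pointing down it reaches from about 425 to 875 mm from the base axis. Payload 8.4 kg.
Tool frame: the origin (TCP) lies at the very end of the fingers, on their centre line; the grasp point (between the pads) lies 19 mm behind it; z points along the fingers, y is the line along which they close (so a half turn about z gives the same grasp; the last joint's range is limited). The gripper opens to 87 mm and grips with 3 to 60 N. Pads are 19 mm wide; open, the fingers measure 117 mm over their backs; the gripper's body (75 mm by 190 mm) begins 51 mm behind the grasp point.
Start: joints at [-1.41, 0.333, 0.04, 1.465, -0.013, 1.343, -0.059], TCP at [166.979, 628.156, 183.546] pointing down, gripper open.
Joint ranges: [-2.58, 2.58], [-0.38, 2.09], [-1.3, 1.39], [0.25, 2.4], [-1.5, 4.64], [0.08, 2.09], [-2.65, 2.65]. Speed limits (rad/s): [2.22, 2.22, 2.79, 2.79, 3.14, 3.14, 3.14].

## Interface

Orientations are given as [roll, pitch, yaw] about the fixed x, y, z axes, in that order (R = Rz(yaw) Ry(pitch) Rx(roll)).
In Python, from plant import arm, eyes, ticket gives the robot as it stands. The module is installed in compiled form; this text tells all that it offers.
- The arm moves only by the tool drive_tool, never from a script. Its argument "deltas" is text: rows parted by semicolons, each of 7 numbers parted by spaces: the turn, a rotation vector about the tool's x, y, z in units of pi/2 rad (1.0 is pi/2 rad), then the shift along the tool's x, y, z in units of 0.75 m (1.0 is 0.75 m), then the finger opening in mm, from 0 to 87. In form: ax ay az x y z grip; .... A call has exactly 5 rows; each row is the pose to reach, as a shift and turn from the pose commanded when the call began, along the tool's axes at that moment; what a row does not reach only later rows make up. A row lasts 1/10 s, in which the tool goes at most 50 mm and 8.59 degrees, less where a joint would pass 70% of its speed; a pose out of reach is approached as far as the arm can. A call with a number of a shift or a turn outside -1 to 1 is refused whole. A call with a gripper value outside its range is refused whole. The fingers move at their own pace and stop on an object; "squeeze" is the grip in N (left out, the last holds). Time passes only in rows, so rows that repeat a pose let the fingers close, or fill a call up. It gives the time, the measured TCP pose, the force, the opening and the grip force at its end, in the units of the state.
- arm.read_state(): the state, without advancing time (a new reading comes with each control period).
- eyes.capture(name): name is "side" or "top"; returns the picture (400x640x3 uint8, blue, green, red); there is no depth.
- eyes.get_calibration(name): a dict with "K" (3x3 intrinsics, pixels), "R" (3x3) and "t" (3): a world point X has camera coordinates R X + t. Camera axes: x right, y down, z forward; pixel columns grow to the right and rows downward; lengths in mm; the calibration is good to about 2 mm. A picture is of the moment at which its call begins. get_calibration takes no time and is no camera call.
- ticket.close_job(): hands the job in; it is judged then, once.
The state is a dict: "clock": time; "qpos": joint angles; "qvel": joint speeds; "joint_efforts": joint torques, N m; "tcp_pos": TCP position; "eef_rot": TCP orientation; "contact_force": force on the tool from outside, world axes, zero at the start; "torque": the same for the moment, N m; "gripper_width": finger opening in mm; "gripper_force": force on a finger pad.
Only numpy, scipy, OpenCV 4.12 (cv2) and the standard library are available. Lean on these libraries where they do the work, as an engineer would, in place of code of your own. Each camera call takes 0.05 s, during which the arm holds its last target. There are 200 camera calls.

## Working session

There is one attempt and no reset: what is moved stays moved. The work goes in short steps, Python scripts to look and compute and a tool call to move; the robot and the scene stay as the last step left them, time stands still between calls to the robot, and variables do not carry over. Pictures are saved under pics/ and viewed, at most 10 in all, crops included, and the job is handed in when it is done.

Besides the shell and the picture viewer there is one more tool, called after "Request:" by a JSON object that holds its "fn" and its "kwargs", one argument or row to a line. drive_tool: Moves the arm, as the interface text tells. Its arguments: {"type":"object","properties":{"deltas":{"type":"string"},"squeeze":{"type":"number"}},"required":["deltas"]}

```bash
mkdir -p pics; python3 - <<'E'
from plant import arm, eyes
import cv2, numpy as np
np.set_printoptions(precision=4,suppress=True)
for n in("top","side"):
    cv2.imwrite(f"pics/{n}0.png",eyes.capture(n)); c=eyes.get_calibration(n); print(n,c)
print(arm.read_state())
E
```

```text
top {'K': array([[373.8426,   0.    , 321.4023],
       [  0.    , 373.8426, 194.9013],
       [  0.    ,   0.    ,   1.    ]]), 'R': array([[-0.0238, -0.9997,  0.0028],
       [-0.9755,  0.0226, -0.219 ],
       [ 0.2189, -0.008 , -0.9757]]), 't': array([ 66.6637, 575.3682, 870.5556])}
side {'K': array([[374.0705,   0.    , 320.602 ],
       [  0.    , 374.0705, 195.3933],
       [  0.    ,   0.    ,   1.    ]]), 'R': array([[ 0.9775, -0.2096, -0.0231],
       [-0.1144, -0.4351, -0.8931],
       [ 0.1771,  0.8757, -0.4493]]), 't': array([-554.7589,  174.1718, 1103.0265])}
{'clock': 0.1, 'qpos': array([-1.4102,  0.3338,  0.0399,  1.4662, -0.0134,  1.3433, -0.0585]), 'qvel': array([ 0.0004, -0.0029,  0.0012, -0.0004,  0.    , -0.0002,  0.0006]), 'joint_efforts': array([  0.0051, -65.7822,   1.3406, -40.4709,  -0.0595,   0.0408,
         0.0001]), 'tcp_pos': array([166.8723, 627.7143, 182.7894]), 'eef_rot': array([-3.1402,  0.0001,  2.8818]), 'contact_force': array([ 0.6259, -0.1838,  0.403 ]), 'torque': array([ 0.0071, -0.023 ,  0.0016]), 'gripper_force': 0.0, 'gripper_width': 86.72220741192649}
```

View pics/top0.png

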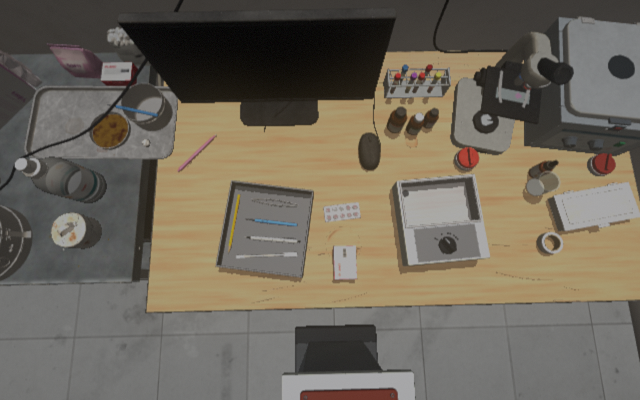

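View pics/side0.png

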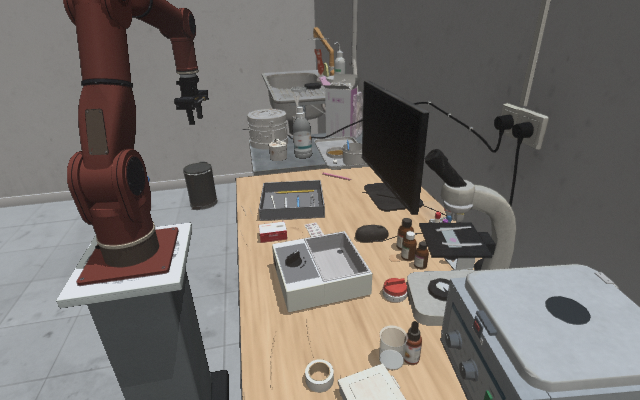

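Candidates for the forceps in the top view: a dark thin thing (275,203), a blue one (272,222), a whitish one (273,240), a pale one with a blade (266,256), plus the yellow pencil (235,222) and the pink pen look-alike outside the bin (197,153). I'll check them in a close crop.

```bash
python3 - <<'E'
import cv2, numpy as np
i=cv2.imread("pics/top0.png")
a=cv2.resize(i[175:285,210:320],(600,600),interpolation=cv2.INTER_CUBIC)
cv2.imwrite("pics/crop_bin.png",a)
cv2.imwrite("pics/crop_cl.png",cv2.resize(i[170:275,388:498],(800,600)[:2],interpolation=cv2.INTER_CUBIC) if 0 else cv2.resize(i[170:270,392:492],(600,600),interpolation=cv2.INTER_CUBIC))
E
```

```text
(no output)
```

View pics/crop_bin.png

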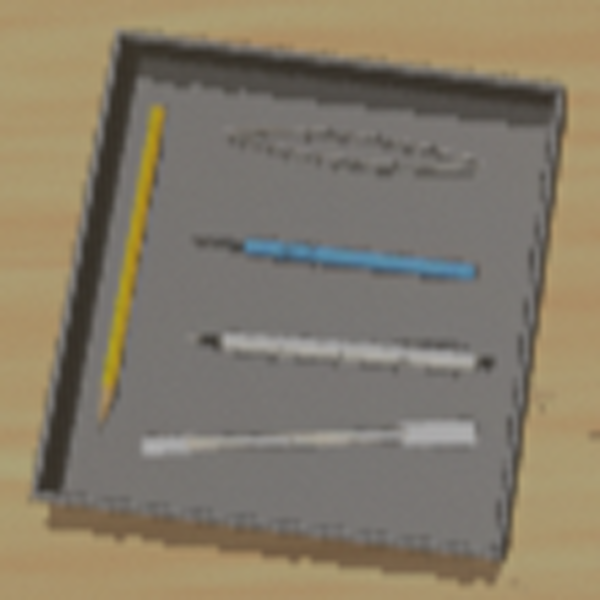

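View pics/crop_cl.png

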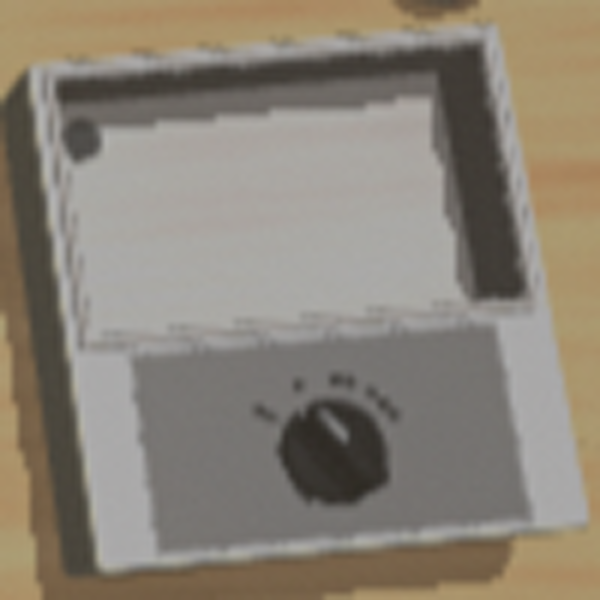

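The crop shows the forceps as the dark, bowed two-armed thing with tips at full-image px (252,200) and the joined end at (297,205). The blue one is the probe, the white one the pen, and the bladed one the spatula. In the second crop the tank is behind, and the selector is at about px (447,245) with its pointer toward one dot.

```bash
cat >h.py <<'E'
import numpy as np
from plant import eyes
def ray(n,uv,z):
    c=eyes.get_calibration(n); R,t=c["R"],c["t"]; o=-R.T@t
    d=R.T@np.linalg.inv(c["K"])@np.array([uv[0],uv[1],1.]); return (o+d*(z-o[2])/d[2])[:2]
def proj(n,X):
    c=eyes.get_calibration(n); p=c["K"]@(c["R"]@np.array(X,float)+c["t"]); return p[:2]/p[2]
E
python3 - <<'E'
import numpy as np, cv2
from h import *
np.set_printoptions(precision=2,suppress=True)
b=lambda p:(210+p[0]*110/600-.4,175+p[1]*110/600-.4)
k=lambda p:(392+p[0]/6-.4,170+p[1]/6-.4)
bc=[ray("top",b(p),45) for p in[(120,35),(565,88),(505,558),(37,497)]]
print("bin",np.array(bc),np.mean(bc,0),[np.linalg.norm(bc[i]-bc[i-1]) for i in range(4)])
f=[ray("top",b(p),9) for p in[(228,137),(477,166)]]
print("forc",np.array(f),np.mean(f,0),np.linalg.norm(f[1]-f[0]),np.arctan2(*(f[0]-f[1])[::-1]))
i=cv2.imread("pics/top0.png"); 
x=ray("top",b((351,152)),9);print("forc c",x)
kc=[ray("top",k(p),72) for p in[(33,67),(495,25),(588,525),(98,572)]]
C=np.mean(kc,0); print("cl",np.array(kc),C,[np.linalg.norm(kc[i]-kc[i-1]) for i in range(4)])
ax=(kc[0]+kc[1]-kc[2]-kc[3]);ay=(kc[0]+kc[3]-kc[1]-kc[2]); yaw=np.arctan2(ax[1],ax[0]); print("yaw",yaw,np.arctan2(-ay[0],ay[1]))
Rm=np.array([[np.cos(yaw),-np.sin(yaw)],[np.sin(yaw),np.cos(yaw)]])
print("tankfloor c",C+Rm@[42.5,0])
kn=ray("top",k((333,452)),77);print("knob",kn,Rm.T@(kn-C))
for p in[(265,410),(298,385),(343,380),(383,402)]:
    v=Rm.T@(ray("top",k(p),72)-kn); print("mark",v,np.arctan2(v[1],v[0]))
v=[ray("top",k(p),96) for p in[(322,405),(347,440)]]
print("line",[Rm.T@(w-kn) for w in v], np.arctan2(*(Rm.T@(v[0]-v[1]))[::-1]))
E
```

```text
bin [[622.86 282.86]
 [592.37  73.75]
 [377.87 104.55]
 [409.54 313.86]] [500.66 193.76] [np.float64(215.55547278153955), np.float64(211.3190542398167), np.float64(216.70231025846235), np.float64(211.6869341039074)]
forc [[580.29 237.77]
 [563.2  117.45]] [571.74 177.61] 121.52943375061427 1.429676031669517
forc c [571.5  178.25]
cl [[ 606.73 -136.74]
 [ 620.42 -331.4 ]
 [ 413.3  -345.06]
 [ 399.53 -148.42]] [ 509.99 -240.41] [np.float64(207.52444900316365), np.float64(195.1366502402788), np.float64(207.57301617059684), np.float64(197.11589012145714)]
yaw 0.06106989792162342 0.07006993741827276
tankfloor c [ 552.41 -237.81]
knob [ 444.16 -244.53] [-65.96  -0.1 ]
mark [19.27 22.93] 0.8717917161238659
mark [28.14  8.11] 0.280797987669848
mark [ 28.6  -10.32] -0.34639047348759366
mark [ 18.45 -24.99] -0.934936413467159
line [array([17.4 ,  7.94]), array([3.03, 0.34])] 0.48644770039963703
```

```bash
cat >go.py <<'E'
import sys, numpy as np
from scipy.spatial.transform import Rotation as Ro
from plant import arm
# usage: go.py x y z closing_angle : deltas from the measured pose to a tool-down target
s=arm.read_state(); x,y,z,a=map(float,sys.argv[1:5])
R0=Ro.from_euler("xyz",s["eef_rot"])
c=[Ro.from_euler("xyz",[np.pi,0,a+np.pi/2+k*np.pi]) for k in(0,1)]
R1=min(c,key=lambda r:(R0.inv()*r).magnitude()) if len(sys.argv)<6 else c[int(sys.argv[5])]
print("rot",np.round((R0.inv()*R1).as_rotvec()/(np.pi/2),4),"shift",np.round(R0.inv().apply(np.array([x,y,z])-s["tcp_pos"])/750,4),
 "clock",round(s["clock"],2),"pos",np.round(s["tcp_pos"],1),"rpy",np.round(s["eef_rot"],3))
E
python3 go.py 571.7 178 150 -0.141
python3 -c "
from h import *
for z in(0,100,150):print(ray('top',(260,102),z),ray('top',(385,102),z))"
```

```text
rot [-7.000e-04  7.000e-04  9.244e-01] shift [-0.6757 -0.4408  0.0444] clock 0.1 pos [166.9 627.7 182.8] rpy [-3.14   0.     2.882]
[864.47226279 219.97397228] [ 856.56637182 -133.89554721]
[814.00231157 203.63154835] [ 806.90707608 -113.95284348]
[788.76733597 195.46033638] [ 782.07742821 -103.98149161]
```

Request:
{"fn": "drive_tool", "kwargs": {
  "deltas": "0 0 0.924 -0.676 -0.441 0 30; 0 0 0.924 -0.676 -0.441 0 30; 0 0 0.924 -0.676 -0.441 0 30; 0 0 0.924 -0.676 -0.441 0 30; 0 0 0.924 -0.676 -0.441 0 30",
  "squeeze": 15
}}

```text
clock: 0.6
tcp_pos: [335.2, 440.5, 183.3]
eef_rot: [-3.141, -0.0, 2.126]
contact_force: [0.7, 1.4, 0.3]
gripper_width: 55.0
gripper_force: 0.0
```

```bash
python3 go.py 571.7 178 150 -0.141
```

```text
rot [-2.00e-04  1.00e-04  4.43e-01] shift [-0.4636  0.0837  0.0444] clock 0.6 pos [335.2 440.5 183.3] rpy [-3.141 -0.     2.126]
```

Request:
{"fn": "drive_tool", "kwargs": {
  "deltas": "0 0 0.443 -0.464 0.084 0 30; 0 0 0.443 -0.464 0.084 0 30; 0 0 0.443 -0.464 0.084 0 30; 0 0 0.443 -0.464 0.084 0 30; 0 0 0.443 -0.464 0.084 0 30"
}}

```text
clock: 1.1
tcp_pos: [503.7, 256.0, 183.5]
eef_rot: [-3.142, -0.0, 1.43]
contact_force: [-0.3, 1.1, -0.7]
gripper_width: 30.5
gripper_force: 0.0
```

```bash
python3 go.py 571.7 178 150 -0.141
```

```text
rot [-0.0001 -0.0001  0.0003] shift [-0.0903  0.1043  0.0447] clock 1.1 pos [503.7 256.  183.5] rpy [-3.142 -0.     1.43 ]
```

Move above, and lower to z = 80 for a look.

Request:
{"fn": "drive_tool", "kwargs": {
  "deltas": "0 0 0 -0.0903 0.1043 0.05 30; 0 0 0 -0.0903 0.1043 0.05 30; 0 0 0 -0.0903 0.1043 0.138 30; 0 0 0 -0.0903 0.1043 0.138 30; 0 0 0 -0.0903 0.1043 0.138 30"
}}

```text
clock: 1.6
tcp_pos: [569.0, 178.4, 76.5]
eef_rot: [-3.136, 0.004, 1.435]
contact_force: [-0.5, -0.3, 0.7]
gripper_width: 30.0
gripper_force: 0.0
```

```bash
python3 go.py 571.7 178 6.5 -0.141; python3 - <<'E'
from plant import eyes,arm
from h import *
import cv2
i=eyes.capture("side")
p=arm.read_state()["tcp_pos"]; print(proj("side",p),proj("side",[571.7,178,9]),[proj("side",[*q,9]) for q in((580.3,237.8),(563.2,117.5))])
c=i[160:230,240:345]
cv2.imwrite("pics/s1.png",cv2.resize(c,(800,533),interpolation=cv2.INTER_CUBIC))
E
```

```text
rot [-0.0033  0.0026  0.0031] shift [0.0003 0.0041 0.0933] clock 1.6 pos [569.  178.4  76.5] rpy [-3.136  0.004  1.435]
[310.21302076 184.21918197] [311.38250209 201.82017676] [array([310.64025592, 194.41134067]), array([312.25258333, 209.93303605])]
```

View pics/s1.png

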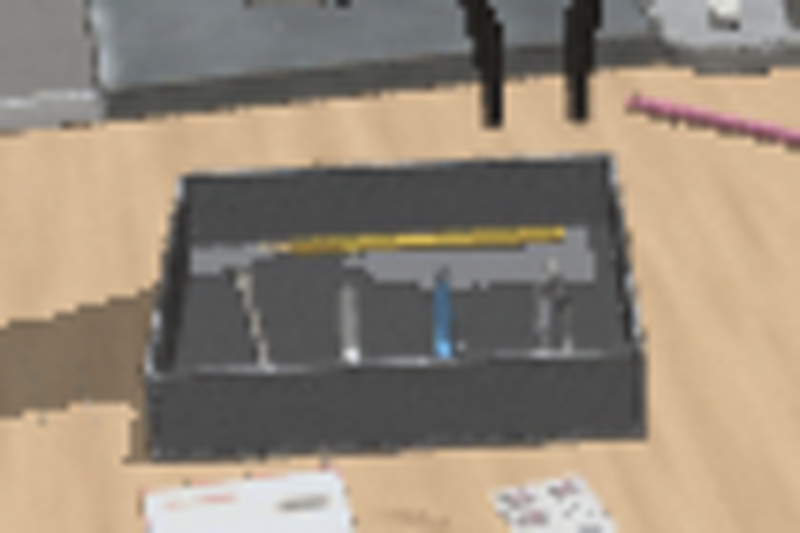

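The side view puts the forceps about 1–2 px (3–5 mm) further +x than the top view did, between arms at crop x 543 and 570. I'll aim in between, and the fingertips match their projection.

Request:
{"fn": "drive_tool", "kwargs": {
  "deltas": "0 0 0 0 0.0045 0.02 34; 0 0 0 0 0.0045 0.047 34; 0 0 0 0 0.0045 0.047 34; 0 0 0 0 0.0045 0.047 34; 0 0 0 0 0.0045 0.047 34"
}}

```text
clock: 2.15
tcp_pos: [575.4, 180.2, 46.2]
eef_rot: [3.14, -0.001, 1.436]
contact_force: [0.2, -0.8, -0.0]
gripper_width: 34.2
gripper_force: 0.0
```

```bash
python3 go.py 575 178 6.5 -0.141; python3 - <<'E'
from plant import eyes,arm
from h import *
import cv2
i=eyes.capture("side"); j=eyes.capture("top")
p=arm.read_state()["tcp_pos"]; print(proj("side",p),proj("top",p))
A=cv2.resize(i[160:230,265:345],(640,560),interpolation=cv2.INTER_CUBIC)[:,:400]
B=cv2.resize(j[170:240,245:315],(400,400),interpolation=cv2.INTER_CUBIC)
c=np.zeros((560,800,3),np.uint8);c[:,:400]=A;c[:400,400:]=B
A=cv2.resize(i[170:220,285:335],(400,400),interpolation=cv2.INTER_CUBIC);c[:]=0;c[:400,:400]=A;c[:400,400:]=B
cv2.imwrite("pics/s2.png",c[:400])
E
```

```text
rot [ 0.001  -0.0007  0.0041] shift [-0.003  -0.0002  0.0529] clock 2.15 pos [575.4 180.2  46.2] rpy [ 3.140e+00 -1.000e-03  1.436e+00]
[311.89532232 192.31199419] [271.46818718 198.13285122]
```

View pics/s2.png

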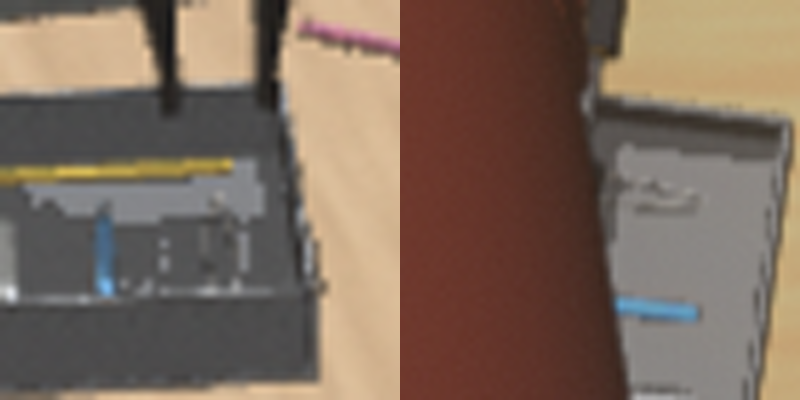

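Fingertips (crop x 170 and 265) straddle the forceps (arms at 205 to 240), clear of the wall at about 290. Descend.

Request:
{"fn": "drive_tool", "kwargs": {
  "deltas": "0 0 0 0 0 0.02 31; 0 0 0 0 0 0.035 31; 0 0 0 0 0 0.046 31; 0 0 0 0 0 0.046 31; 0 0 0 0 0 0.046 31"
}}

```text
clock: 2.75
tcp_pos: [574.4, 179.4, 9.9]
eef_rot: [-3.141, 0.001, 1.436]
contact_force: [-0.4, -0.4, -0.4]
gripper_width: 30.7
gripper_force: 0.0
```

Request:
{"fn": "drive_tool", "kwargs": {
  "deltas": "0 0 0 0 0 0 31; 0 0 0 0 0 0 31; 0 0 0 0 0 0.002 31; 0 0 0 0 0 0.002 31; 0 0 0 0 0 0.002 31"
}}

```text
clock: 3.25
tcp_pos: [574.6, 179.7, 8.9]
eef_rot: [3.142, -0.0, 1.436]
contact_force: [0.8, 0.4, 0.0]
gripper_width: 31.1
gripper_force: 0.0
```

Request:
{"fn": "drive_tool", "kwargs": {
  "deltas": "0 0 0 0 0 0.003 31; 0 0 0 0 0 0.003 31; 0 0 0 0 0 0.003 15; 0 0 0 0 0 0.003 0; 0 0 0 0 0 0.003 0",
  "squeeze": 15
}}

```text
clock: 3.75
tcp_pos: [574.6, 179.6, 6.6]
eef_rot: [3.142, 0.0, 1.436]
contact_force: [0.0, -0.0, 0.4]
gripper_width: 14.6
gripper_force: 0.0
```

Request:
{"fn": "drive_tool", "kwargs": {
  "deltas": "0 0 0 0 0 0 0; 0 0 0 0 0 0 0; 0 0 0 0 0 0 0; 0 0 0 0 0 0 0; 0 0 0 0 0 0 0"
}}

```text
clock: 4.25
tcp_pos: [574.6, 179.6, 6.6]
eef_rot: [3.142, 0.0, 1.436]
contact_force: [-0.4, 0.5, -0.4]
gripper_width: 0.5
gripper_force: 0.0
```

The fingers closed to 0.5 mm, so nothing was caught. I'll look before lifting.

```bash
python3 - <<'E'
from plant import eyes,arm
from h import *
import cv2
i=eyes.capture("side"); j=eyes.capture("top")
p=arm.read_state()["tcp_pos"]; print(proj("side",p),proj("top",p))
c=np.zeros((400,800,3),np.uint8)
c[:,:400]=cv2.resize(i[170:220,285:335],(400,400),interpolation=cv2.INTER_CUBIC)
c[:,400:]=cv2.resize(j[170:240,245:315],(400,400),interpolation=cv2.INTER_CUBIC)
cv2.imwrite("pics/s3.png",c)
E
```

```text
[312.09930284 202.11043274] [273.52513535 201.51725828]
```

View pics/s3.png

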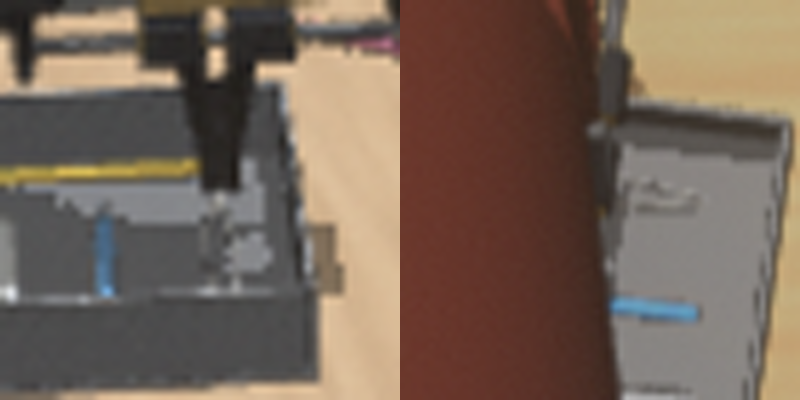

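```bash
python3 - <<'E'
from h import *
import cv2
a=1.311; d=43.5*np.array([np.cos(a),np.sin(a),0])
T=np.array([166.9,627.7,182.8])
for s in(-1,1):
  for dz in(0,30): print(s,dz,proj("side",T+s*d+[0,0,dz]))
  print(proj("side",T+s*d+[0,40,0]))
i=cv2.imread("pics/side0.png")[60:135,165:225].max(2)
for r in range(25,75,2): 
  m=np.where(i[r]<60)[0]; print(60+r,(m+165).tolist())
p=[574.6,179.6,6.6]
for dd in([0,0,0],[0,0,30],[0,40,0],[0,55,0]): print(dd,proj("side",np.add(p,dd)),proj("top",np.add(p,dd)))
E
```

```text
-1 0 [193.74259358 132.69390114]
-1 30 [192.47048611 125.67283917]
[194.56173229 129.99171526]
1 0 [200.71242681 126.72934106]
1 30 [199.55883153 119.993951  ]
[201.34775753 124.27720507]
85 [180, 181, 182, 183, 184, 185, 186, 187, 188, 189, 190, 191, 192, 193, 194, 195, 196]
87 [180, 181, 182, 183, 184, 185, 186, 187, 188, 189, 190, 191, 192, 193, 194, 195, 196]
89 [180, 181, 182, 183, 184, 185, 186, 187, 188, 189, 190, 191, 192, 193, 194, 195, 196, 197]
91 [181, 182, 183, 184, 185, 186, 187, 188, 189, 190, 191, 192, 193, 194, 195, 196, 197, 198, 199, 200, 201, 202, 203, 204, 205, 206, 207]
93 [181, 182, 183, 184, 185, 186, 187, 188, 189, 190, 191, 192, 193, 194, 195, 196, 197, 198, 199, 200, 201, 202, 203, 204, 205, 206, 207]
95 [181, 182, 183, 184, 185, 186, 187, 188, 189, 190, 191, 192, 193, 194, 195, 196, 197, 198, 199, 200, 201, 202, 203, 204, 205, 206, 207]
97 [180, 181, 182, 183, 184, 185, 186, 187, 188, 189, 190, 191, 192, 193, 194, 195, 196, 197, 198, 199, 200, 201, 205, 206, 207]
99 [174, 175, 176, 177, 178, 179, 180, 181, 182, 183, 184, 185, 186, 187, 188, 189, 190, 191, 
[... 681 characters left out ...]
92, 193, 194, 196, 197, 198, 199, 200, 201]
111 [186, 187, 188, 189, 190, 191, 192, 197, 198, 199, 200, 201]
113 [187, 188, 189, 190, 191, 192, 197, 198, 199, 200, 201]
115 [187, 188, 189, 190, 191, 192, 197, 198, 199, 200, 201, 202]
117 [188, 189, 190, 191, 192, 193, 198, 199, 200, 201, 202]
119 [188, 189, 190, 191, 192, 193]
121 [189, 190, 191, 192, 193, 194]
123 [189, 190, 191, 192, 193, 194]
125 []
127 []
129 []
131 []
133 []
[0, 0, 0] [312.106006   202.11308273] [273.5543964  201.51058686]
[0, 0, 30] [311.82824312 194.73218095] [272.12727412 199.15133251]
[0, 40, 0] [310.0701517  197.27481995] [258.41025973 201.85404598]
[0, 55, 0] [309.33283421 195.522565  ] [252.72869267 201.9829002 ]
```

The visible fingertips sit about 8.5 px above their projection in every picture, at the start too. So the real finger ends are about 33 mm above the reported TCP, and the grasp closed above the forceps. Reopen and descend in steps, watching the force.

Request:
{"fn": "drive_tool", "kwargs": {
  "deltas": "0 0 0 0 0 0 31; 0 0 0 0 0 0 31; 0 0 0 0 0 0.006 31; 0 0 0 0 0 0.012 31; 0 0 0 0 0 0.018 31"
}}

```text
clock: 4.85
tcp_pos: [574.4, 179.6, -7.5]
eef_rot: [-3.141, 0.0, 1.436]
contact_force: [-0.0, -0.5, -0.6]
gripper_width: 28.7
gripper_force: 0.0
```

Request:
{"fn": "drive_tool", "kwargs": {
  "deltas": "0 0 0 0 0 0.004 31; 0 0 0 0 0 0.008 31; 0 0 0 0 0 0.011 31; 0 0 0 0 0 0.011 31; 0 0 0 0 0 0.011 31"
}}

```text
clock: 5.35
tcp_pos: [574.6, 179.6, -15.1]
eef_rot: [3.142, 0.0, 1.436]
contact_force: [0.5, -0.0, -0.7]
gripper_width: 31.3
gripper_force: 0.0
```

```bash
python3 - <<'E'
from plant import eyes,arm
from h import *
import cv2
i=eyes.capture("side"); cv2.imwrite("pics/s4raw.png",i)
s=arm.read_state();p=s["tcp_pos"]; print(p,s["contact_force"],proj("side",p),proj("side",p+[0,0,33]))
cv2.imwrite("pics/s4.png",cv2.resize(i[165:220,285:340],(600,600),interpolation=cv2.INTER_CUBIC))
E
```

```text
[574.6999561  179.67502168 -15.05989785] [-0.28340046  0.62951522  0.4245958 ] [312.32605879 207.33894412] [312.02483928 199.32793226]
```

View pics/s4.png

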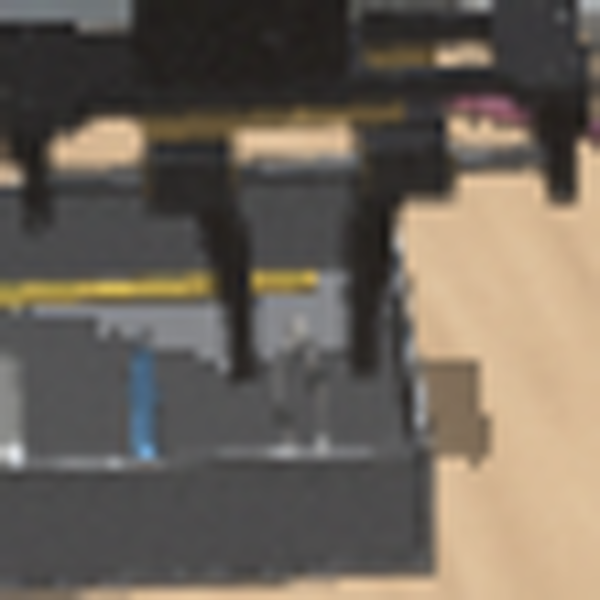

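The fingertips (crop 240 and 365, row 375) straddle the forceps (280–318), tips about 18 mm up as estimated. Continue down.

Request:
{"fn": "drive_tool", "kwargs": {
  "deltas": "0 0 0 0 0 0.004 31; 0 0 0 0 0 0.008 31; 0 0 0 0 0 0.012 31; 0 0 0 0 0 0.012 31; 0 0 0 0 0 0.012 31"
}}

```text
clock: 5.9
tcp_pos: [574.5, 179.6, -24.3]
eef_rot: [-3.141, 0.0, 1.436]
contact_force: [-0.7, 0.0, 0.2]
gripper_width: 31.2
gripper_force: 0.0
```

Request:
{"fn": "drive_tool", "kwargs": {
  "deltas": "0 0 0 0 0 0.001 31; 0 0 0 0 0 0.002 31; 0 0 0 0 0 0.002 31; 0 0 0 0 0 0.002 31; 0 0 0 0 0 0.002 31"
}}

```text
clock: 6.4
tcp_pos: [574.6, 179.7, -25.6]
eef_rot: [3.142, -0.0, 1.436]
contact_force: [0.3, 0.1, 0.7]
gripper_width: 31.0
gripper_force: 0.0
```

Request:
{"fn": "drive_tool", "kwargs": {
  "deltas": "0 0 0 0 0 0.001 31; 0 0 0 0 0 0.002 31; 0 0 0 0 0 0.002 31; 0 0 0 0 0 0.002 31; 0 0 0 0 0 0.002 31"
}}

```text
clock: 6.9
tcp_pos: [574.6, 179.7, -27.2]
eef_rot: [-3.142, 0.0, 1.436]
contact_force: [-0.2, 0.0, -0.1]
gripper_width: 31.2
gripper_force: 0.0
```

Request:
{"fn": "drive_tool", "kwargs": {
  "deltas": "0 0 0 0 0 0.001 31; 0 0 0 0 0 0.002 31; 0 0 0 0 0 0.002 31; 0 0 0 0 0 0.002 31; 0 0 0 0 0 0.002 31"
}}

```text
clock: 7.4
tcp_pos: [574.6, 179.6, -28.7]
eef_rot: [3.142, 0.0, 1.436]
contact_force: [0.1, 0.9, -0.2]
gripper_width: 31.0
gripper_force: 0.0
```

Request:
{"fn": "drive_tool", "kwargs": {
  "deltas": "0 0 0 0 0 0.001 31; 0 0 0 0 0 0.002 31; 0 0 0 0 0 0.002 31; 0 0 0 0 0 0.002 31; 0 0 0 0 0 0.002 31"
}}

```text
clock: 7.9
tcp_pos: [574.6, 179.6, -30.2]
eef_rot: [-3.142, 0.0, 1.436]
contact_force: [-0.7, -0.2, -1.0]
gripper_width: 31.2
gripper_force: 0.0
```

Request:
{"fn": "drive_tool", "kwargs": {
  "deltas": "0 0 0 0 0 0.001 31; 0 0 0 0 0 0.002 31; 0 0 0 0 0 0.002 31; 0 0 0 0 0 0.002 31; 0 0 0 0 0 0.002 31"
}}

```text
clock: 8.4
tcp_pos: [574.6, 179.7, -31.7]
eef_rot: [3.142, 0.0, 1.436]
contact_force: [0.3, -0.4, 0.0]
gripper_width: 30.7
gripper_force: 0.0
```

Request:
{"fn": "drive_tool", "kwargs": {
  "deltas": "0 0 0 0 0 0 18; 0 0 0 0 0 0 5; 0 0 0 0 0 0 0; 0 0 0 0 0 0 0; 0 0 0 0 0 0 0",
  "squeeze": 12
}}

```text
clock: 8.9
tcp_pos: [574.6, 179.6, -31.7]
eef_rot: [-3.142, 0.0, 1.436]
contact_force: [0.0, 0.4, 0.8]
gripper_width: 13.7
gripper_force: 12.0
```

Gripped at 13.7 mm with 12 N. Lift.

Request:
{"fn": "drive_tool", "kwargs": {
  "deltas": "0 0 0 0 0 -0.02 0; 0 0 0 0 0 -0.05 0; 0 0 0 0 0 -0.1 0; 0 0 0 0 0 -0.15 0; 0 0 0 0 0 -0.19 0",
  "squeeze": 20
}}

```text
clock: 9.4
tcp_pos: [575.2, 179.5, 114.3]
eef_rot: [3.14, -0.001, 1.435]
contact_force: [-0.3, -0.6, -0.4]
gripper_width: 13.2
gripper_force: 20.0
```

Request:
{"fn": "drive_tool", "kwargs": {
  "deltas": "0 0 0 0 0 0 0; 0 0 0 0 0 0 0; 0 0 0 0 0 0 0; 0 0 0 0 0 0 0; 0 0 0 0 0 0 0"
}}

```text
clock: 9.9
tcp_pos: [574.0, 179.4, 109.9]
eef_rot: [-3.14, 0.001, 1.436]
contact_force: [0.2, 1.1, -0.1]
gripper_width: 13.3
gripper_force: 20.0
```

```bash
python3 - <<'E'
from plant import eyes,arm
from h import *
import cv2
i=eyes.capture("side"); j=eyes.capture("top")
cv2.imwrite("pics/L_side.png",i);cv2.imwrite("pics/L_top.png",j)
s=arm.read_state();p=s["tcp_pos"]; print(p,s["gripper_width"],s["gripper_force"],proj("side",p+[0,0,35]),proj("top",p+[0,0,35]))
c=np.zeros((400,800,3),np.uint8)
c[:,:400]=cv2.resize(i[120:220,270:370],(400,400),interpolation=cv2.INTER_CUBIC)
c[:,400:]=cv2.resize(j[150:270,220:340],(400,400),interpolation=cv2.INTER_CUBIC)
cv2.imwrite("pics/s5.png",c)
E
```

```text
[574.27477777 179.47578158 110.22381655] 13.145463170571679 20.000016797566786 [310.68875893 166.74669637] [266.19405003 189.39207783]
```

View pics/s5.png

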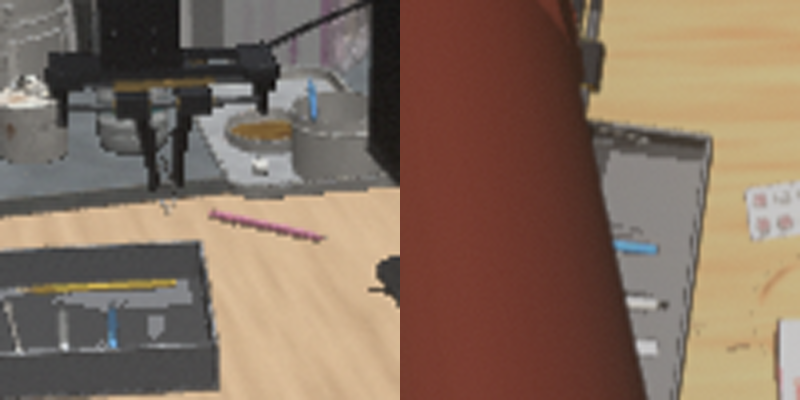

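The forceps are held at tip px about (312,168); the probe, pen and spatula remain in the bin and the forceps are gone from it. Carry to the tank.

```bash
python3 go.py 559 -232 110 0.066
```

```text
rot [-0.0006  0.0004 -0.128 ] shift [-0.5464  0.0537  0.0007] clock 10.0 pos [574.3 179.5 110.2] rpy [-3.141e+00  1.000e-03  1.436e+00]
```

Request:
{"fn": "drive_tool", "kwargs": {
  "deltas": "0 0 -0.02 -0.05 0.005 0 0; 0 0 -0.04 -0.1 0.01 0 0; 0 0 -0.06 -0.155 0.015 0 0; 0 0 -0.08 -0.21 0.02 0 0; 0 0 -0.1 -0.265 0.026 0 0"
}}

```text
clock: 10.5
tcp_pos: [566.8, -21.5, 110.7]
eef_rot: [-3.141, -0.0, 1.594]
contact_force: [0.5, 0.3, 0.3]
gripper_width: 13.2
gripper_force: 20.0
```

```bash
python3 go.py 559 -232 110 0.066
```

```text
rot [-0.0001 -0.     -0.027 ] shift [-0.2803 -0.017   0.0009] clock 10.5 pos [566.8 -21.5 110.7] rpy [-3.141 -0.     1.594]
```

Request:
{"fn": "drive_tool", "kwargs": {
  "deltas": "0 0 -0.027 -0.06 -0.004 0 0; 0 0 -0.027 -0.12 -0.008 0 0; 0 0 -0.027 -0.18 -0.012 0 0; 0 0 -0.027 -0.24 -0.015 0 0; 0 0 -0.027 -0.28 -0.017 0 0"
}}

```text
clock: 11.0
tcp_pos: [558.1, -234.0, 110.9]
eef_rot: [-3.141, 0.001, 1.633]
contact_force: [-0.5, -0.4, -0.7]
gripper_width: 13.2
gripper_force: 20.0
```

Request:
{"fn": "drive_tool", "kwargs": {
  "deltas": "0 0 0 0 0 0 0; 0 0 0 0 0 0 0; 0 0 0 0 0 0 0; 0 0 0 0 0 0 0; 0 0 0 0 0 0 0"
}}

```text
clock: 11.5
tcp_pos: [559.4, -228.8, 110.8]
eef_rot: [3.142, -0.0, 1.637]
contact_force: [0.5, -0.2, -0.8]
gripper_width: 13.0
gripper_force: 20.0
```

```bash
python3 go.py 559 -232 110 0.066; python3 - <<'E'
from plant import eyes,arm
from h import *
import cv2
i=eyes.capture("side"); j=eyes.capture("top")
cv2.imwrite("pics/T_side.png",i);cv2.imwrite("pics/T_top.png",j)
p=arm.read_state()["tcp_pos"]
t=proj("side",p+[3,-5,36]);print(p,t,proj("top",p+[3,-5,36]))
print("tank rim near-corners side",[proj("side",[*q,72]).round(1) for q in((606.7,-136.7),(620.4,-331.4),(413.3,-345),(399.5,-148.4))])
# darkness profile about the predicted fingertips
g=i.max(2)
for r in range(int(t[1])-14,int(t[1])+14,2):
    print(r,"".join("#" if v<50 else "+" if v<100 else "." for v in g[r,int(t[0])-30:int(t[0])+40]))
E
```

```text
rot [ 0.     -0.0002  0.0003] shift [-0.0042 -0.0009  0.0011] clock 11.5 pos [ 559.4 -228.8  110.8] rpy [ 3.142 -0.     1.637]
[ 559.32820361 -229.36623356  110.88997045] [336.92847689 227.7747637 ] [447.75295357 190.24319902]
tank rim near-corners side [array([343.7, 230.7]), array([370.8, 272.3]), array([285. , 289.9]), array([270.7, 243. ])]
213 ++++++++++++++++++....+#####....+######...............................
215 ++++++++++++++++++....+#####....######................................
217 +++++++................+####....######................................
219 .......................+####+...#####+................................
221 .......................+####++.+#####.................................
223 .......................+####+...+####.................................
225 ........................+###+....++##.........................++++++++
227 .........................+##+.....+.+.................++++++++++++++++
229 ....................................................++++++++++++++++++
231 ..................................................++++++++++++++++++++
233 ....................................+.............++++++++++++++++++++
235 ......................................+..........+##++++++++++++++++++
237 .....................................+.++........+##+#++++++++++++++++
239 ....................................+.++++........++####++++++++++++++
```

Fingertips match the corrected model (offset about +3, −5, +36 mm). Lower into the tank, with a small +x shift to keep the body clear of the knob.

Request:
{"fn": "drive_tool", "kwargs": {
  "deltas": "0 0 0 0 0.005 0.03 0; 0 0 0 0 0.005 0.07 0; 0 0 0 0 0.005 0.11 0; 0 0 0 0 0.005 0.14 0; 0 0 0 0 0.005 0.148 0"
}}

```text
clock: 12.1
tcp_pos: [561.2, -228.9, -2.6]
eef_rot: [-3.138, -0.001, 1.636]
contact_force: [-0.0, 0.2, -0.2]
gripper_width: 12.8
gripper_force: 20.0
```

Request:
{"fn": "drive_tool", "kwargs": {
  "deltas": "0 0 0 0 0 0.002 0; 0 0 0 0 0 0.004 0; 0 0 0 0 0 0.006 0; 0 0 0 0 0 0.008 0; 0 0 0 0 0 0.008 0"
}}

```text
clock: 12.6
tcp_pos: [563.1, -229.9, -5.8]
eef_rot: [3.141, 0.0, 1.635]
contact_force: [-0.8, 0.4, -0.5]
gripper_width: 13.3
gripper_force: 20.0
```

Request:
{"fn": "drive_tool", "kwargs": {
  "deltas": "0 0 0 0 0 0.001 0; 0 0 0 0 0 0.002 0; 0 0 0 0 0 0.003 0; 0 0 0 0 0 0.003 0; 0 0 0 0 0 0.003 0"
}}

```text
clock: 13.1
tcp_pos: [562.8, -229.9, -8.5]
eef_rot: [-3.141, 0.0, 1.635]
contact_force: [0.2, 0.6, -0.5]
gripper_width: 13.2
gripper_force: 20.0
```

Request:
{"fn": "drive_tool", "kwargs": {
  "deltas": "0 0 0 0 0 0.001 0; 0 0 0 0 0 0.002 0; 0 0 0 0 0 0.003 0; 0 0 0 0 0 0.003 0; 0 0 0 0 0 0.003 0"
}}

```text
clock: 13.6
tcp_pos: [562.8, -229.9, -10.7]
eef_rot: [3.142, 0.0, 1.635]
contact_force: [-0.4, -0.1, -0.5]
gripper_width: 13.0
gripper_force: 20.0
```

Request:
{"fn": "drive_tool", "kwargs": {
  "deltas": "0 0 0 0 0 0.001 0; 0 0 0 0 0 0.001 0; 0 0 0 0 0 0.001 0; 0 0 0 0 0 0.001 0; 0 0 0 0 0 0.001 0"
}}

```text
clock: 14.1
tcp_pos: [562.9, -230.0, -10.8]
eef_rot: [3.141, -0.0, 1.635]
contact_force: [-2.3, 1.7, 7.1]
gripper_width: 13.5
gripper_force: 20.0
```

Floor contact (7 N). Release and rise.

Request:
{"fn": "drive_tool", "kwargs": {
  "deltas": "0 0 0 0 0 0 18; 0 0 0 0 0 0 26; 0 0 0 0 0 0 26; 0 0 0 0 0 0 26; 0 0 0 0 0 -0.01 26"
}}

```text
clock: 14.6
tcp_pos: [562.0, -229.5, -4.6]
eef_rot: [-3.14, -0.0, 1.635]
contact_force: [0.4, 0.5, 0.4]
gripper_width: 25.8
gripper_force: 0.0
```

Request:
{"fn": "drive_tool", "kwargs": {
  "deltas": "0 0 0 0 0 -0.03 26; 0 0 0 0 0 -0.07 26; 0 0 0 0 0 -0.12 26; 0 0 0 0 0 -0.16 26; 0 0 0 0 0 -0.16 26"
}}

```text
clock: 15.1
tcp_pos: [565.3, -231.3, 121.1]
eef_rot: [3.135, 0.002, 1.635]
contact_force: [0.4, -0.4, -0.3]
gripper_width: 26.1
gripper_force: 0.0
```

```bash
python3 go.py 441 -239.5 112 -1.03; python3 go.py 441 -239.5 112 -1.03 0;python3 go.py 441 -239.5 112 -1.03 1; python3 - <<'E'
from plant import eyes,arm
import cv2
print(arm.read_state()["qpos"].round(2))
for n in("side","top"): cv2.imwrite(f"pics/R_{n}.png",eyes.capture(n))
E
```

```text
rot [ 0.0047 -0.0013  0.6965] shift [-0.0003 -0.1662  0.011 ] clock 15.1 pos [ 565.3 -231.3  121.1] rpy [3.135e+00 2.000e-03 1.635e+00]
rot [ 0.0047 -0.0013  0.6965] shift [-0.0003 -0.1662  0.011 ] clock 15.1 pos [ 565.3 -231.3  121.1] rpy [3.135e+00 2.000e-03 1.635e+00]
rot [ 0.0015  0.0053 -1.3034] shift [-0.0003 -0.1662  0.011 ] clock 15.1 pos [ 565.3 -231.3  121.1] rpy [3.135e+00 2.000e-03 1.635e+00]
[-0.26  0.34  0.71  1.68 -0.24  1.2   0.58]
```

Request:
{"fn": "drive_tool", "kwargs": {
  "deltas": "0 0 -0.8 0 -0.05 0 26; 0 0 -0.8 0 -0.1 0 26; 0 0 -0.8 0 -0.166 0 26; 0 0 -0.8 0 -0.166 0 26; 0 0 -0.8 0 -0.166 0 26"
}}

```text
clock: 15.7
tcp_pos: [436.6, -237.4, 115.3]
eef_rot: [3.141, -0.002, 2.39]
contact_force: [-0.1, -0.4, 1.2]
gripper_width: 25.9
gripper_force: 0.0
```

```bash
python3 go.py 441 -239.5 112 2.09; python3 - <<'E'
from plant import eyes,arm
import cv2
print(arm.read_state()["qpos"].round(2))
j=eyes.capture("top"); cv2.imwrite("pics/R2_top.png",j)
a=cv2.imread("pics/T_top.png");b=cv2.imread("pics/R_top.png")
E
```

```text
rot [ 1.300e-03 -6.000e-04 -8.087e-01] shift [-0.0061  0.002   0.0043] clock 15.7 pos [ 436.6 -237.4  115.3] rpy [ 3.141e+00 -2.000e-03  2.390e+00]
[-0.23  0.07  0.68  1.95 -0.05  1.15  1.28]
```

The last joint would approach its limit this way, so I'll turn the other way instead.

Request:
{"fn": "drive_tool", "kwargs": {
  "deltas": "0 0 0.46 -0.006 0.002 0 26; 0 0 0.46 -0.006 0.002 0 26; 0 0 0.46 -0.006 0.002 0 26; 0 0 0.46 -0.006 0.002 0 26; 0 0 0.46 -0.006 0.002 0 26"
}}

```text
clock: 16.25
tcp_pos: [442.3, -239.6, 115.1]
eef_rot: [-3.14, -0.0, 1.654]
contact_force: [0.5, 0.3, -0.4]
gripper_width: 25.6
gripper_force: 0.0
```

```bash
python3 go.py 441 -239.5 112 -1.05 0;  python3 -c "
from plant import arm
print(arm.read_state()['qpos'].round(2))"
```

```text
rot [-1.200e-03  6.000e-04  7.212e-01] shift [ 0.0003 -0.0017  0.0041] clock 16.25 pos [ 442.3 -239.6  115.1] rpy [-3.14  -0.     1.654]
[-0.27  0.08  0.72  1.93 -0.06  1.15  0.56]
```

Request:
{"fn": "drive_tool", "kwargs": {
  "deltas": "0 0 0.721 0 -0.0017 0 26; 0 0 0.721 0 -0.0017 0 26; 0 0 0.721 0 -0.0017 0 26; 0 0 0.721 0 -0.0017 0 26; 0 0 0.721 0 -0.0017 0 26"
}}

```text
clock: 16.75
tcp_pos: [441.0, -239.7, 115.1]
eef_rot: [-3.14, 0.001, 0.903]
contact_force: [0.7, 0.2, 0.0]
gripper_width: 26.2
gripper_force: 0.0
```

```bash
python3 go.py 441 -239.5 112 -1.05 0
```

```text
rot [-0.0008  0.001   0.2436] shift [ 0.0002 -0.0002  0.0041] clock 16.75 pos [ 441.  -239.7  115.1] rpy [-3.14e+00  1.00e-03  9.03e-01]
```

Request:
{"fn": "drive_tool", "kwargs": {
  "deltas": "0 0 0.244 0 0 0 26; 0 0 0.244 0 0 0.02 26; 0 0 0.244 0 0 0.04 26; 0 0 0.244 0 0 0.052 26; 0 0 0.244 0 0 0.052 26"
}}

```text
clock: 17.25
tcp_pos: [440.4, -239.6, 75.5]
eef_rot: [-3.14, 0.003, 0.531]
contact_force: [0.2, 0.0, 0.4]
gripper_width: 26.2
gripper_force: 0.0
```

```bash
python3 go.py 441 -239.5 44 -1.05 0; python3 - <<'E'
from plant import eyes,arm
from h import *
import cv2
i=eyes.capture("side"); j=eyes.capture("top")
p=arm.read_state()["tcp_pos"]; print(proj("side",p+[3,-5,36]),proj("side",[444,-244.5,96]))
c=np.zeros((400,800,3),np.uint8)
c[:,:400]=cv2.resize(i[220:300,265:345],(400,400),interpolation=cv2.INTER_CUBIC)
c[:,400:]=cv2.resize(j[170:270,392:492],(400,400),interpolation=cv2.INTER_CUBIC)
cv2.imwrite("pics/s6.png",c)
E
```

```text
rot [-0.0011  0.0018  0.0063] shift [0.0009 0.0004 0.042 ] clock 17.25 pos [ 440.4 -239.6   75.5] rpy [-3.14e+00  3.00e-03  5.31e-01]
[291.39446482 248.06670703] [291.58202877 253.6708896 ]
```

View pics/s6.png

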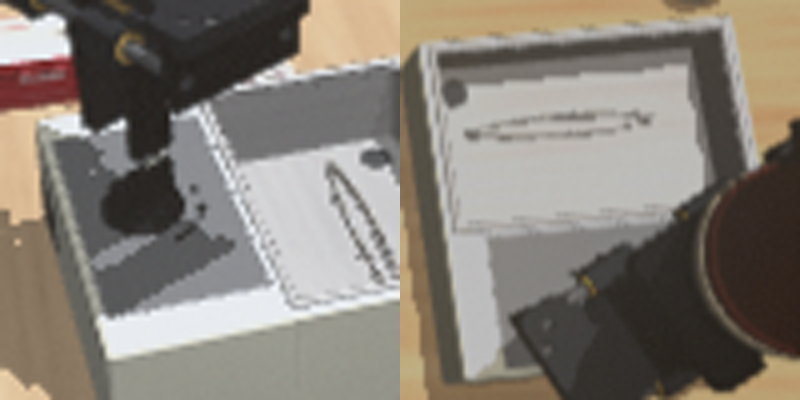

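The forceps lie flat on the tank floor (top crop 470–650, row 124), and the fingers are right over the knob (side crop (150,155)). Descend, grip and turn.

Request:
{"fn": "drive_tool", "kwargs": {
  "deltas": "0 0 0 0 0 0.008 26; 0 0 0 0 0 0.016 26; 0 0 0 0 0 0.024 26; 0 0 0 0 0 0.03 26; 0 0 0 0 0 0.03 26"
}}

```text
clock: 17.85
tcp_pos: [441.4, -240.1, 54.0]
eef_rot: [-3.141, 0.001, 0.53]
contact_force: [0.4, -0.5, -0.4]
gripper_width: 25.7
gripper_force: 0.3
```

Request:
{"fn": "drive_tool", "kwargs": {
  "deltas": "0 0 0 0 0 0.002 26; 0 0 0 0 0 0.004 26; 0 0 0 0 0 0.006 26; 0 0 0 0 0 0.007 26; 0 0 0 0 0 0.007 26"
}}

```text
clock: 18.35
tcp_pos: [441.7, -240.1, 49.3]
eef_rot: [3.142, 0.0, 0.53]
contact_force: [0.7, -0.1, -0.3]
gripper_width: 25.9
gripper_force: 0.2
```

Request:
{"fn": "drive_tool", "kwargs": {
  "deltas": "0 0 0 0 0 0 20; 0 0 0 0 0 0 14; 0 0 0 0 0 0 8; 0 0 0 0 0 0 0; 0 0 0 0 0 0 0",
  "squeeze": 12
}}

```text
clock: 18.85
tcp_pos: [444.1, -245.4, 50.2]
eef_rot: [3.131, -0.001, 0.527]
contact_force: [13.0, -20.8, -16.7]
gripper_width: 11.5
gripper_force: 12.0
```

```bash
python3 - <<'E'
from plant import arm
from h import *
s=arm.read_state(); print(s["eef_rot"],s["contact_force"],s["torque"],s["gripper_force"])
print(ray("top",(392+157/4,170+124/4),29))
E
```

```text
[ 3.13106581e+00 -1.26549891e-03  5.27329223e-01] [ 12.95309098 -20.77944293 -16.72549327] [-4.6795254  -2.69246517  0.01984021] 11.991416215896606
[ 561.82187459 -230.82501605]
```

Gripped, but the knob pulled the tool about 6 mm along tool y. Shift the command to relieve that.

Request:
{"fn": "drive_tool", "kwargs": {
  "deltas": "0 0 0 0 0.004 0 0; 0 0 0 0 0.008 0 0; 0 0 0 0 0.008 0 0; 0 0 0 0 0.008 0 0; 0 0 0 0 0.008 0 0",
  "squeeze": 15
}}

```text
clock: 19.35
tcp_pos: [444.6, -246.1, 50.1]
eef_rot: [3.141, 0.0, 0.529]
contact_force: [-3.0, -2.8, 8.1]
gripper_width: 9.9
gripper_force: 15.0
```

Request:
{"fn": "drive_tool", "kwargs": {
  "deltas": "0 0 0.06 0 0 0 0; 0 0 0.12 0 0 0 0; 0 0 0.18 0 0 0 0; 0 0 0.24 0 0 0 0; 0 0 0.3 0 0 0 0"
}}

```text
clock: 19.85
tcp_pos: [444.4, -245.6, 50.0]
eef_rot: [-3.141, 0.0, 0.054]
contact_force: [-4.5, -0.6, 11.2]
gripper_width: 9.7
gripper_force: 15.0
```

Request:
{"fn": "drive_tool", "kwargs": {
  "deltas": "0 0 0.06 0 0 0 0; 0 0 0.12 0 0 0 0; 0 0 0.18 0 0 0 0; 0 0 0.204 0 0 0 0; 0 0 0.204 0 0 0 0"
}}

```text
clock: 20.35
tcp_pos: [444.4, -245.2, 50.0]
eef_rot: [-3.141, 0.001, -0.264]
contact_force: [-5.5, 0.8, 12.6]
gripper_width: 9.4
gripper_force: 15.0
```

Request:
{"fn": "drive_tool", "kwargs": {
  "deltas": "0 0 0 0 0 0 0; 0 0 0 0 0 0 0; 0 0 0 0 0 0 12; 0 0 0 0 0 0 26; 0 0 0 0 0 0 26"
}}

```text
clock: 20.85
tcp_pos: [444.6, -245.0, 49.2]
eef_rot: [-3.141, 0.0, -0.262]
contact_force: [-0.0, -0.3, -0.5]
gripper_width: 20.4
gripper_force: 0.0
```

Request:
{"fn": "drive_tool", "kwargs": {
  "deltas": "0 0 0 0 0 0 26; 0 0 0 0 0 -0.03 26; 0 0 0 0 0 -0.08 26; 0 0 0 0 0 -0.14 26; 0 0 0 0 0 -0.16 26"
}}

```text
clock: 21.35
tcp_pos: [446.1, -246.3, 173.1]
eef_rot: [-3.141, -0.005, -0.263]
contact_force: [0.6, -0.6, -0.8]
gripper_width: 25.9
gripper_force: 0.0
```

```bash
python3 go.py 480 0 170 -1.83
```

```text
rot [-0.0003 -0.003  -0.0023] shift [-0.0417 -0.3289  0.0041] clock 21.35 pos [ 446.1 -246.3  173.1] rpy [-3.141 -0.005 -0.263]
```

Request:
{"fn": "drive_tool", "kwargs": {
  "deltas": "0 0 0 -0.01 -0.07 0 26; 0 0 0 -0.02 -0.14 0 26; 0 0 0 -0.03 -0.2 0 26; 0 0 0 -0.04 -0.26 0 26; 0 0 0 -0.042 -0.32 0 26"
}}

```text
clock: 21.85
tcp_pos: [475.9, -2.9, 169.5]
eef_rot: [-3.14, 0.0, -0.261]
contact_force: [0.8, -0.3, -0.1]
gripper_width: 25.9
gripper_force: 0.0
```

Request:
{"fn": "drive_tool", "kwargs": {
  "deltas": "0 0 0 0 0 0 26; 0 0 0 0 0 0 26; 0 0 0 0 0 0 26; 0 0 0 0 0 0 26; 0 0 0 0 0 0 26"
}}

```text
clock: 22.35
tcp_pos: [476.3, -6.3, 169.4]
eef_rot: [-3.141, -0.0, -0.264]
contact_force: [-0.4, -0.3, 0.1]
gripper_width: 26.0
gripper_force: 0.0
```

```bash
python3 - <<'E'
from plant import eyes
from h import *
import cv2
j=eyes.capture("top"); cv2.imwrite("pics/F_top.png",j)
g=j.max(2)[225:262,430:466]
for r in g: print(" ".join(f"{v:3d}" for v in r[::1][6:30]))
o=cv2.imread("pics/top0.png").max(2)
def ptr(g):
    w=g[234:256,437:458]; m=(w>75); n,l,s,c=cv2.connectedComponentsWithStats(m.astype(np.uint8)); return [(s[k][:5].tolist(),c[k]+[437,234]) for k in range(1,n) if s[k][4]<25]
for q in(o,j.max(2)): print(ptr(q))
E
```

```text
121 121 121 116  80  54  75 118 121 120 120 119 118 118 131 179 178 174 174 168 165 149 156 143
118 118 118 115  78  54  74 118 119 118 119 119 119 117 121 152 150 147 147 141 141 139 140 138
116 118 118 115  79  52  72 117 119 118 117 117 117 117 118 139 139 139 138 139 138 139 139 139
111 115 117 114  87  54  72 117 118 117 116 117 116 115 117 138 140 138 139 139 139 139 139 139
104 111 116 115  93  55  71 115 116 115 116 116 116 115 117 138 141 139 138 138 139 139 139 140
104 104 111 112  92  54  71 113 116 114 115 114 114 115 116 139 138 139 138 140 138 139 140 138
104 100 103 107  90  52  70 113 115 113 114 113 115 113 114 138 138 139 139 139 140 140 139 139
104 101  99 100  89  53  70 112 113 112 112 112 113 110 105 137 141 138 139 139 138 139 139 139
104 103 100  97  85  54  68 112 112 111 111 111 111 108  97 128 139 139 138 139 139 139 139 139
105 104 100  97  87  61  69 108 110 110 110 111 110 108 105 131 137 117 126 139 139 139 139 139
106 105 102  99  92  74  70 107 110 108 109 109 108 110 114 138 132  97 102 135 138 140 139 139
106 104 103  99  96  86  81 105 108 107 106 
[... 1812 characters left out ...]
102  98  96  91  90 103 136 140 138 138 138 138 140 138 138 139
113 112 111 112 109 107 107 104 103 100  98  94  90  93 124 138 139 138 137 136 138 137 138 138
114 114 112 110 109 109 107 105 103 101  98  94  90  90 113 137 139 139 138 139 140 139 139 141
113 113 113 111 110 110 108 106 103 101 100  95  92  90 103 139 150 150 150 152 158 159 155 167
114 113 112 111 111 109 108 106 104 102  99  96  92  88  95 145 184 185 185 185 188 186 184 191
114 115 114 112 111 108 108 107 106 103 101  98  95  90  98 146 198 199 192 183 168 162 153 154
114 113 112 112 110 110 108 107 105 104 101  99  96  92  92 116 156 158 156 150 142 137 128 128
[([8, 4, 5, 6, 14], array([447.14285714, 240.21428571]))]
[]
```

```bash
python3 - <<'E'
from h import *
for z in (94,96):
  a=ray("top",(447.1,240.2),z);b=ray("top",(451.0,240.5),z);m=[ray("top",k,72) for k in((392+343/6,170+380/6),)]
  for k in((444.4,-245.2),(444.2,-244.5)):
    print(z,[np.arctan2(*(p-k)[::-1]).round(3) for p in(a,b,m[0])],[np.linalg.norm(p-k).round(1) for p in (a,b)])
E
```

```text
94 [np.float64(0.516), np.float64(-0.414), np.float64(-0.304)] [np.float64(10.9), np.float64(9.3)]
94 [np.float64(0.45), np.float64(-0.471), np.float64(-0.324)] [np.float64(10.7), np.float64(9.8)]
96 [np.float64(0.577), np.float64(-0.35), np.float64(-0.304)] [np.float64(11.1), np.float64(8.9)]
96 [np.float64(0.513), np.float64(-0.413), np.float64(-0.324)] [np.float64(10.9), np.float64(9.4)]
```

The arm's edge partly hides the pointer, so I'll move further off and measure again.

Request:
{"fn": "drive_tool", "kwargs": {
  "deltas": "0 0 0 0.02 -0.06 0 26; 0 0 0 0.03 -0.12 0 26; 0 0 0 0.04 -0.18 0 26; 0 0 0 0.05 -0.24 0 26; 0 0 0 0.06 -0.28 0 26"
}}

```text
clock: 22.9
tcp_pos: [574.7, 189.4, 168.8]
eef_rot: [-3.141, 0.001, -0.26]
contact_force: [0.4, -1.0, 0.9]
gripper_width: 25.9
gripper_force: 0.0
```

```bash
python3 - <<'E'
from plant import eyes
from h import *
import cv2
g=eyes.capture("top").max(2).astype(float)
o=cv2.imread("pics/top0.png").max(2).astype(float)
for q in(o,g):
    print(q[234:246,440:458].astype(int))
    w=np.zeros_like(q); w[236:250,442:454]=np.clip(q[236:250,442:454]-75,0,None)
    n,l,s,c=cv2.connectedComponentsWithStats((w>0).astype(np.uint8))
    for k in range(1,n):
        v,u=np.where(l==k); W=w[v,u]; P=np.array([ray("top",x,96) for x in zip(u,v)])
        m=np.average(P,0,W); C=np.cov(P.T,aweights=W) if len(W)>2 else np.eye(2); e=np.linalg.eigh(C)[1][:,1]
        print(len(W),np.average(u,weights=W),np.average(v,weights=W),m,"axis",np.arctan2(e[1],e[0]))
E
```

```text
[[114  80  98 119 120 120 117 104 104 103  91 112 116  99 106 118 119 120]
 [118 105 113 120 119 120 119 118 119 117 112 119 114  85  86 116 118 118]
 [120 120 121 115 101  96  90  93  94  99 108 118 117 105  97  90  96 116]
 [120 119 114  87  67  68  60  58  63  69  80  94 109 118 113  75  83 107]
 [115  95 101  60  55  83  87  59  52  55  58  63  79 102 115 101  91  82]
 [ 90  64  75  52  55  82 105  89  59  54  51  53  57  72 100 117 107  81]
 [ 64  54  50  48  50  62  92 120  92  64  53  55  54  56  79 116 117 106]
 [ 55  52  48  47  48  51  66 106 125  93  57  54  54  53  64 101 118 119]
 [ 53  51  50  47  48  48  50  71 110 118  62  55  54  52  53  77 118 119]
 [ 57  56  50  51  50  47  49  53  70  94  60  54  52  53  53  65 107 119]
 [ 56  58  54  51  50  47  48  50  52  59  56  56  54  54  52  60  94 118]
 [ 57  58  58  54  51  50  49  48  49  52  56  55  54  52  52  58  87 118]]
21 447.9381625441696 236.46996466431096 [ 462.37911987 -241.98223953] axis 1.536453944250224
14 447.5 240.6387283236994 [ 452.63609106 -239.99240606] axis -2.490028901821504
[[135  95 117 141 143 143
[... 270 characters left out ...]
126]
 [139 108  82  70  68  68  67  59  58  60  86 139 107  96 136 122 109  99]
 [107  76  69  69  69  69  64  59  56  61  94 156  95  77 118 139 129  97]
 [ 76  69  69  71  70  70  61  59  57  65 103 176  91  64  93 139 139 127]
 [ 66  70  71  72  69  68  62  59  58  68 109 168  82  61  75 121 142 141]
 [ 67  72  71  70  68  68  61  59  61  68  91 123  75  61  66  94 138 142]
 [ 68  72  69  70  72  66  61  57  59  66  72  80  66  64  65  76 119 141]
 [ 70  70  70  69  69  69  60  58  59  67  68  66  64  66  64  69 104 140]
 [ 68  71  70  69  69  64  58  60  63  69  66  65  64  63  62  70 103 139]]
37 448.97162576687117 237.91871165644173 [ 458.92669535 -244.07715605] axis 1.2309856283564027
```

The pointer direction agrees with the gripper's final angle (−0.26 against a target of about −0.25, tolerance 0.2). The forceps lie about 12 mm from the tank centre, and the arm is clear. Handing in.

```bash
python3 -c "
from plant import ticket
print(ticket.close_job())"
```

```text
the job is handed in; nothing more can be done
None
```

I handed the job in at about 23 s of the 58 s limit, with no verdict returned: the forceps lie flat about 12 mm from the tank centre, the selector measures close to two dots (bar at −0.26 rad against about −0.25, tolerance 0.2), and the other four instruments were not moved.

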